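# Load the block shaker and lock its cam clamp

## Robot

A 6-joint arm with a two-finger parallel gripper is mounted at the origin on a cart in front of the work surface, level with it; the furniture and walls round the work are solid. World frame = base frame: x ahead of the robot, y to its left, z up, the work surface at z = 0. Lengths are in m, angles in rad, forces in N, time in s.
With the tool pointing down it reaches from about 0.35 to 0.775 m from the base axis. Payload 5.5 kg.
Tool frame: the origin (TCP) lies midway between the tips of the shut fingers; the grasp point (between the pads) lies behind it (arm.grip_depth is the z of the grasp point in the tool frame, in m); z points along the fingers, y is the direction in which the jaws open and shut (so a half turn about z gives the same grasp; the last joint's range is limited). The gripper opens to 85 mm and grips with 20 to 120 N. Pads are 22 mm wide; open, the fingers measure 114 mm over their backs; the gripper's body (76 mm by 85 mm) begins 54 mm behind the grasp point. The pads swing forward as they close: fully open they stand 13 mm farther back than shut.
Start: joints at [-1.299, 0.313, 0.046, 1.304, 0, 1.431], TCP at [0.23, -0.527, 0.231] pointing down, gripper open.
Joint ranges: [-2.76, 2.76], [-0.86, 1.69], [-1.03, 1.26], [-2.2, 2.34], [-1.47, 1.5], [-3.14, 3.14]. Speed limits (rad/s): [2.57, 2.57, 3.14, 3.14, 3.14, 3.14].

## Interface

Orientations are given as a rotation vector (axis times angle).
In Python, from workcell import arm gives the robot as it stands.
- The arm moves only by the shell command python3 -m handwheel 'ROWS' [FORCE]. ROWS is JSON, a list of rows, each an object with "linear": the shift along the world's x, y, z in mm, a list of three; "rot": the turn, a rotation vector about the world's x, y, z in rad, a list of three; "hand": the gripper command: -1 is shut, 1 is fully open, values between are in proportion. A call has 1 to 10 rows; each row is the pose to reach, as a shift and turn from the pose commanded when the call began; what a row does not reach only later rows make up. A row lasts 1/8 s, in which the tool goes at most 62.5 mm and 10.7 degrees, less where a joint would pass 70% of its speed; a pose out of reach is approached as far as the arm can. A call with a gripper value outside its range is refused whole. The fingers move at their own pace and stop on an object; FORCE is the grip in N (left out, the last holds). Time passes only in rows, so rows that repeat a pose let the fingers close. It gives the time, the measured TCP pose, the force and the opening at its end, in the units of the state.
- arm.sense(): the state, without advancing time (a new reading comes with each control period).
- arm.snapshot(name): name is "side" or "top"; returns a dict with "image" (480x640x3 uint8, red, green, blue), "vertical_fov" (degrees; the focal length in pixels is half the picture's height over the tangent of half this angle, whatever the lens; pixels are square), "cx", "cy" (the principal point, pixels), "rvec" (rotation vector, rad) and "tvec" (3), from world to camera coordinates, as OpenCV has them. Camera axes: x right, y down, z forward; pixel columns grow to the right and rows downward; lengths in m; the calibration is good to about 2 mm. A picture is of the moment at which its call begins. There is no depth.
- arm.sign_off(): hands the job in, once; it reports no verdict.
The state is a dict: "time_s": time; "q": joint angles; "joint_vel": joint speeds; "effort": joint torques, N m; "eef_pos": TCP position; "tool_rot": TCP orientation; "contact_force": force on the tool from outside, world axes, zero at the start; "ft_torque": the same for the moment, N m; "grip_width": finger opening in m.
Only numpy, scipy, OpenCV 4.12 (cv2) and the standard library are available. Lean on these libraries where they do the work, as an engineer would, in place of code of your own. Each camera call takes 0.05 s, during which the arm holds its last target. There are 200 camera calls.

## Task

The shaker deck's clamp was left shut: swing its crank back until the sprung pusher is right back, then fit every sample block on the bench into the deck as one unbroken jigsaw row that starts at the end stop, each block's key dropped into the socket before it so that it sits flat on the deck. Then swing the crank until the high point of the cam's nose (red dot) bears squarely on the pusher at its red line, so the clamp bar holds the row, and let go; do not shift or upset the beaker, timer and carton.

Things in the scene. Friction and masses are not known exactly. Their poses are not given: they have to be found in the camera images.
- block_a_mid (a point): Bright aluminium block with six 11 mm bores, absent in some runs. Body 60 (its x) x 50 (y) x 45 mm high, 0.3 kg; on top, in the middle, a black lifting fin 40 (x) x 12 (y) x 34 mm high, to be gripped across its 12 mm. This point: the middle, 39.5 mm above the underside (fin from 5.5 to 39.5 mm above it); z up. A jigsaw key stands out of its +y side, a socket is cut in its -y side.
- block_a_key (a point): Centre of block_a's round key head, 35 mm from its middle along its +y, 39.5 mm above its underside. The head is 16 mm across, on a neck 8 mm wide; the foot of the key and the lower edges of the block are chamfered.
- block_a_socket (a point): Centre of block_a's socket, 17 mm from its middle along its -y, 39.5 mm above its underside: 20 mm across, mouth 12 mm wide, open above and below. Another block's key head belongs here, with 2 mm play all round.
- block_b_mid (a point): Blue-grey aluminium block with four 15 mm bores; shape, size, point and axes as block_a_mid; absent in some runs.
- block_b_key (a point): Centre of the key head of block_b; as block_a_key.
- block_b_socket (a point): Centre of the socket of block_b; as block_a_socket.
- block_c_mid (a point): Bright aluminium block with six 11 mm bores; shape, size, point and axes as block_a_mid; absent in some runs.
- block_c_key (a point): Centre of the key head of block_c; as block_a_key.
- block_c_socket (a point): Centre of the socket of block_c; as block_a_socket.
- block_d_mid (a point): Blue-grey aluminium block with four 15 mm bores; shape, size, point and axes as block_a_mid; absent in some runs.
- block_d_key (a point): Centre of the key head of block_d; as block_a_key.
- block_d_socket (a point): Centre of the socket of block_d; as block_a_socket.
- block_e_mid (a point): Bright aluminium block with six 11 mm bores; shape, size, point and axes as block_a_mid; absent in some runs.
- block_e_key (a point): Centre of the key head of block_e; as block_a_key.
- block_e_socket (a point): Centre of the socket of block_e; as block_a_socket.
- carrier: The shaker deck: low pale instrument 182 (x) x 312 (y) mm, fixed to the bench, deck surface 34 mm up; origin on the bench under the deck. +x: towards the fence (30 mm high, face at x = 66.5 mm). The row's middle line is at x = 35 mm. The clamp bar (26 mm high) faces the fence, its face at x = 0 when drawn back. +y: towards the end stop (36 mm high); the -y end is open.
- row_socket (a point): Centre of the socket in the fixed end stop, on the row's middle line, 73.5 mm above the bench: the first block's key centre belongs here. Axes as the deck's. Up to five blocks stand in the row, towards -y, 52 mm a block, each with the deck's yaw and its key to +y.
- cam_axis (a point): Point on the cam's upright axis, 98 mm above the bench. The cam is a pear-shaped steel disc 38 to 56 mm above the bench, 22 mm from axis to heel, 30 mm to the tip of its nose (red dot); the dark crank arm lies above it, top at 74 mm (78 at the hub).
- crank_knob (a point): Grip point of the crank's knob, an upright black round post 20 mm across, from 74 to 116 mm above the bench, 55 mm from the cam's axis; this point is 98 mm up. The knob spins freely on its pin, so the fingers need not turn while they carry it along its arc.
- cam (a joint): Cam angle, rad, 0 to 3.75, counter-clockwise from above. The crank points to the deck's +y at 0, to -x (away from the fence) at pi/2, to -y at pi. At pi the nose points at the pusher (+x): its high point. Below 1.9 the nose is clear and the pusher right back. Stays where it is left; needs up to about 8 N at the knob.
- pusher (a joint): Travel, m, of the sprung pusher (dark bar with a red index line, on which the cam bears): 0 right back (clamp open), 0.007 at the cam's high point. It moves the long clamp bar towards the fence through two springs.
- beaker: Clear 250 ml beaker, 79 mm wide, 96 mm high, bystander; origin at the centre of its underside.
- timer: Small white bench timer, 53 x 62 x 34 mm, bystander, in front of a tall white centrifuge (fixed; front about 0.63 m from the robot); origin at the centre of its underside.
- red_carton: Red carton, 80 x 100 x 30 mm, bystander; origin at the centre of its underside.
Not all that is in view belongs to the job. What is shaped like the part that bears block_a_mid but orange or purple is not meant.

How it is judged:
By the outcome, as a careful person would: the job done as asked, in the order asked, and still so for the second after the job is handed in, with the robot touching nothing.
Of block_a, block_b, block_c, block_d, block_e only 3 to 5 are there at a start; the rules pass over those that are not, and their reading is None.
At some moment in a run one of block_a, block_b, block_c, block_d, block_e may be knocked a few centimetres aside while the robot is not near it.
Once in a run the grip may slacken for a moment while it holds something.
It also fails if it takes over 210 s, if anything falls off the work surface, if the arm or the gripper's body presses on something with over 40 N, if the wrist force passes 120 N, or if a joint passes its speed limit or range.

## Working session

There is one attempt and no reset: what is moved stays moved. The work goes in short steps, Python scripts to look and compute and a shell command to move; the robot and the scene stay as the last step left them, time stands still between calls to the robot, and variables do not carry over. Pictures are saved under pics/ and viewed, about 12 in all and at most 16, crops included, and the job is handed in when it is done.

```bash
mkdir -p pics; ls; cat > h.py <<'E'
import numpy as np, cv2
from workcell import arm
def snap(name,out=None):
    s=arm.snapshot(name)
    np.savez('last_%s.npz'%name,**{k:np.array(v) for k,v in s.items()})
    if out: cv2.imwrite('pics/'+out,s['image'][:,:,::-1])
    return s
def load(name): return dict(np.load('last_%s.npz'%name))
def cam(s):
    f=240/np.tan(np.radians(float(s['vertical_fov']))/2)
    K=np.array([[f,0,float(s['cx'])],[0,f,float(s['cy'])],[0,0,1]])
    R=cv2.Rodrigues(np.array(s['rvec'],float).ravel())[0]
    return K,R,np.array(s['tvec'],float).ravel()
def px2w(s,uv,z):
    K,R,t=cam(s); uv=np.atleast_2d(np.array(uv,float))
    d=(R.T@np.linalg.inv(K)@np.c_[uv,np.ones(len(uv))].T).T
    C=-R.T@t
    return C+d*((np.broadcast_to(z,len(uv))-C[2])/d[:,2])[:,None]
def w2px(s,P):
    K,R,t=cam(s); P=np.atleast_2d(P); q=(K@(R@P.T+t[:,None])).T
    return q[:,:2]/q[:,2:]
def crop(s,u0,v0,u1,v1,k,out):
    im=s['image'][v0:v1,u0:u1,::-1]
    cv2.imwrite('pics/'+out,cv2.resize(im,None,fx=k,fy=k,interpolation=cv2.INTER_CUBIC))
E
python3 - <<'E'
from h import *
for n in('top','side'):
    s=snap(n,n+'0.png'); K,R,t=cam(s); print(n,K[0,0],s['cx'],s['cy'],-R.T@t,R[2])
st=arm.sense(); print(st['eef_pos'],st['tool_rot'],st['grip_width'],arm.grip_depth,st['contact_force'],st['time_s'])
E
```

```text
pics
top 444.034699652016 315.8898287550871 238.95515189998022 [0.36915428 0.02058019 1.16749268] [ 0.17822198  0.03342314 -0.9834225 ]
side 533.7096357896961 322.6508960014801 233.23830545113861 [ 0.62167639 -1.05343028  1.0651356 ] [-0.0385846   0.7429277  -0.66825867]
[ 0.23003892 -0.52650242  0.23051047] [-3.07367173e+00 -6.41996385e-01  1.29298728e-04] 0.08564122532772221 -0.0187 [-0.19713519  0.80428871 -0.37094922] 0.1
```

View pics/top0.png

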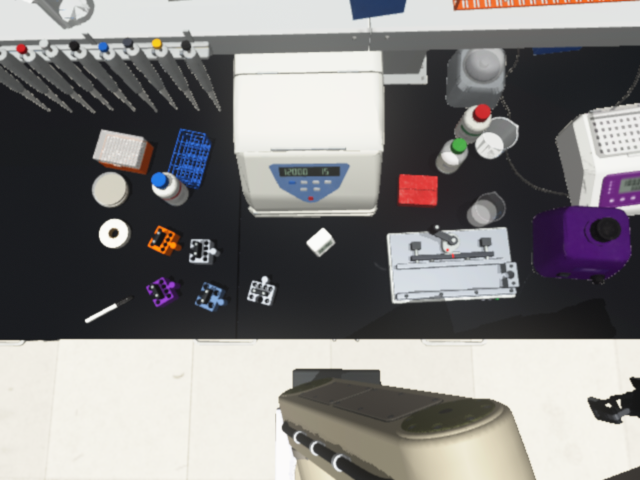

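View pics/side0.png

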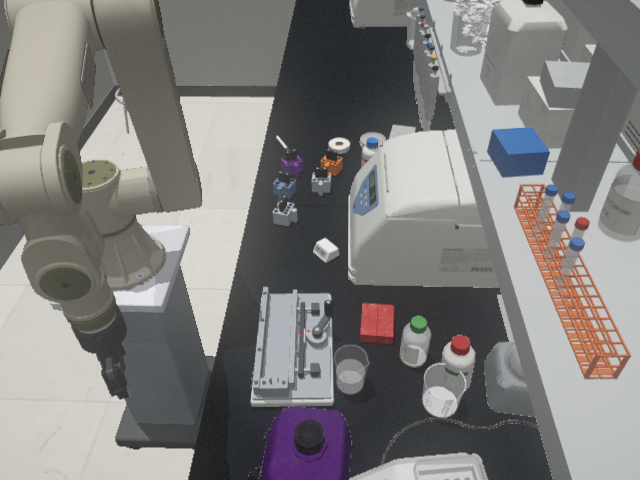

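Candidates in the top view: bright blocks at (203,250) and (262,290), and a blue block at (210,296). All three are wanted. The orange (164,240) and purple (162,291) ones are decoys. The deck is at (452,265) with its end stop to the right, and the crank knob is near (436,230). Next I'll take close crops.

```bash
python3 - <<'E'
from h import *
s=load('top'); crop(s,180,225,290,320,7,'c_blocks.png'); crop(s,380,215,530,310,5,'c_deck.png')
E
```

```text
(no output)
```

View pics/c_blocks.png

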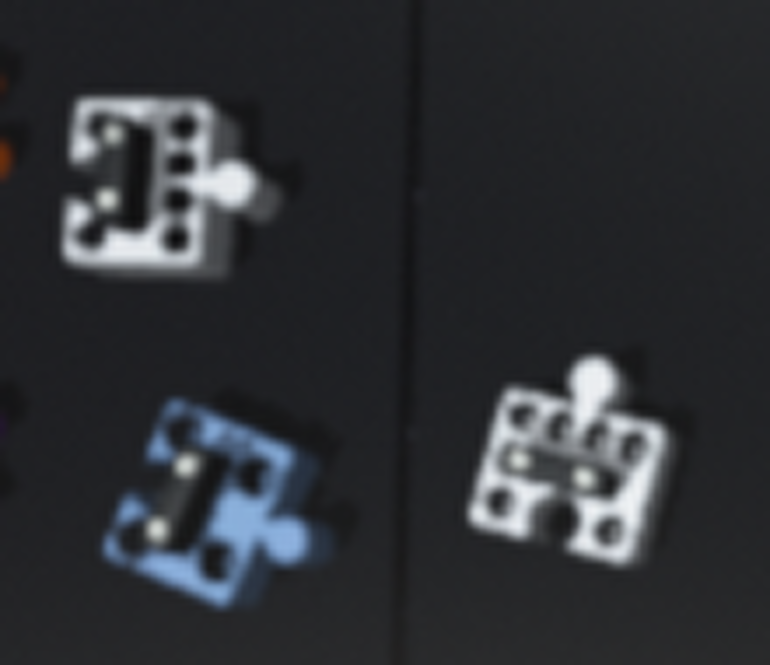

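View pics/c_deck.png

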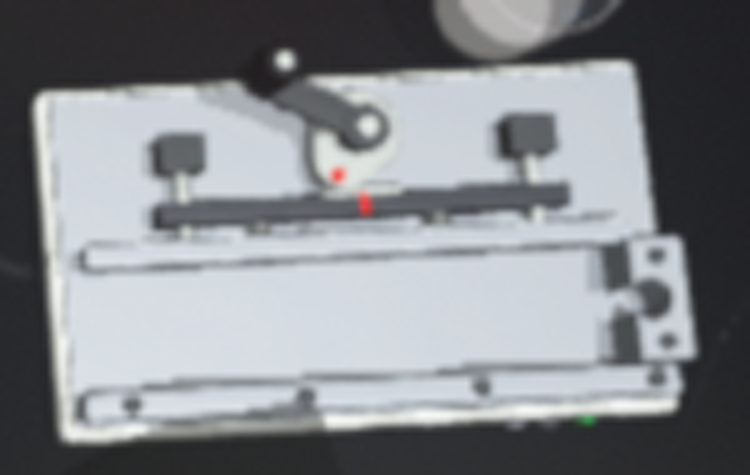

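```bash
cat >> h.py <<'E'
from scipy.optimize import least_squares
def unc(c,u0,v0,k): return np.array([u0,v0])+(np.array(c,float)+.5)/k-.5
def fitpose(s,model,uv,x0):
    """model Nx3 (z world), fit x,y,yaw by reprojection"""
    m=np.array(model,float)
    def pts(p):
        c,n=np.cos(p[2]),np.sin(p[2]); q=m.copy()
        q[:,0]=p[0]+c*m[:,0]-n*m[:,1]; q[:,1]=p[1]+n*m[:,0]+c*m[:,1]; return q
    r=least_squares(lambda p:(w2px(s,pts(p))-uv).ravel(),x0,x_scale=[.01,.01,.1])
    return r.x, r.fun.reshape(-1,2)
BLK=[(.03,.025),(-.03,.025),(-.03,-.025),(.03,-.025),(0,.035)]
def blk(z): return [(x,y,z) for x,y in BLK]
E
python3 - <<'E'
from h import *
s=load('top')
# order: +x+y, -x+y, -x-y, +x-y, key  (looking along key=up in y, x to its right)
B={'A':([(198,268),(212,100),(78,98),(65,262),(233,185)]),
'Blue':([(230,606),(298,448),(172,400),(106,552),(287,540)]),
'C':([(668,428),(510,388),(472,524),(632,566),(593,380)])}
for n,c in B.items():
    uv=unc(c,180,225,7); w=px2w(s,uv,.045); mid=w[:4].mean(0); k=w[4]-mid
    p,r=fitpose(s,blk(.045),uv,[mid[0],mid[1],np.arctan2(k[1],k[0])-np.pi/2])
    print(n,p.round(4),np.degrees(p[2]).round(1),'res',r.round(1).tolist(), 'reach',np.hypot(*p[:2]).round(3))
g=lambda c:unc(c,380,215,5)
dc=px2w(s,g([(40,95),(632,65),(688,405),(65,435)]),.034); print(dc.round(3), [np.linalg.norm(dc[i]-dc[(i+1)%4]).round(3) for i in range(4)])
for n,c,z in [('sock',(654,298),.07),('knobtop',(285,60),.116),('hub',(368,127),.078),('dot',(338,175),.056),('line',(365,204),.055),('fenceL',(82,400),.064),('fenceR',(680,372),.064),('bealL',(80,248),.06),('barR',(600,240),.06)]:
    print(n,px2w(s,g(c),z).round(4))
E
```

```text
A [ 0.5445  0.3599 -3.1793] -182.2 res [[0.1, -0.5], [-0.0, 0.5], [0.1, 0.2], [-0.1, -0.2], [-0.1, -0.1]] reach 0.653
Blue [ 0.4272  0.3316 -3.5258] -202.0 res [[-0.0, -0.0], [-0.1, 0.3], [0.1, -0.2], [-0.2, 0.2], [0.2, -0.3]] reach 0.541
C [ 0.4361  0.1977 -1.816 ] -104.1 res [[-0.0, 0.0], [-0.2, 0.1], [-0.0, -0.1], [-0.0, -0.3], [0.3, 0.2]] reach 0.479
[[ 0.587 -0.127  0.034]
 [ 0.6   -0.43   0.034]
 [ 0.427 -0.444  0.034]
 [ 0.413 -0.134  0.034]] [np.float64(0.303), np.float64(0.174), np.float64(0.31), np.float64(0.174)]
sock [[ 0.477  -0.4171  0.07  ]]
knobtop [[ 0.5876 -0.2333  0.116 ]]
hub [[ 0.5614 -0.2814  0.078 ]]
dot [[ 0.5409 -0.2712  0.056 ]]
line [[ 0.5263 -0.2841  0.055 ]]
fenceL [[ 0.4287 -0.1386  0.064 ]]
fenceR [[ 0.4413 -0.4291  0.064 ]]
bealL [[ 0.5043 -0.1407  0.06  ]]
barR [[ 0.5069 -0.3969  0.06  ]]
```

```bash
python3 - <<'E'
from h import *
s=load('top');t=load('side')
print('beaker rim/bottom guesses', px2w(s,[(490,204),(483,214)],[.096,0]).round(3), 'side', px2w(t,[(351,357),(350,385)],[.096,0]).round(3))
print('timer',px2w(s,[(321,242)],.034).round(3),'carton',px2w(s,[(418,189)],.03).round(3))
h=np.array([.5614,-.2814])
print('side reproj hub,knob,sock',w2px(t,[[.5614,-.2814,.078],[.5876,-.2333,.116],[.477,-.4171,.07]]).round(1).tolist())
E
python3 -m handwheel '[{"linear":[0,0,40],"rot":[0,0,0.18],"hand":0},{"linear":[180,150,40],"rot":[0,0,1.4],"hand":0},{"linear":[180,150,40],"rot":[0,0,1.4],"hand":0},{"linear":[180,150,40],"rot":[0,0,1.4],"hand":0},{"linear":[180,150,40],"rot":[0,0,1.4],"hand":0},{"linear":[180,150,40],"rot":[0,0,1.4],"hand":0},{"linear":[180,150,40],"rot":[0,0,1.4],"hand":0},{"linear":[180,150,40],"rot":[0,0,1.4],"hand":0}]' 60
```

```text
beaker rim/bottom guesses [[ 0.647 -0.371  0.096]
 [ 0.645 -0.386  0.   ]] side [[ 0.642 -0.374  0.096]
 [ 0.642 -0.382  0.   ]]
timer [[0.566 0.046 0.034]] carton [[ 0.707 -0.21   0.03 ]]
side reproj hub,knob,sock [[315.8, 327.1], [327.6, 300.7], [273.5, 379.2]]
time_s: 1.1
eef_pos: [0.4103, -0.3765, 0.2708]
tool_rot: [-1.932, -2.476, -0.0]
contact_force: [0.7, -0.4, -0.8]
grip_width: 0.0427
```

```bash
python3 - <<'E'
from h import *
t=load('side'); crop(t,240,270,400,420,4,'c_side.png')
E
```

```text
(no output)
```

View pics/c_side.png

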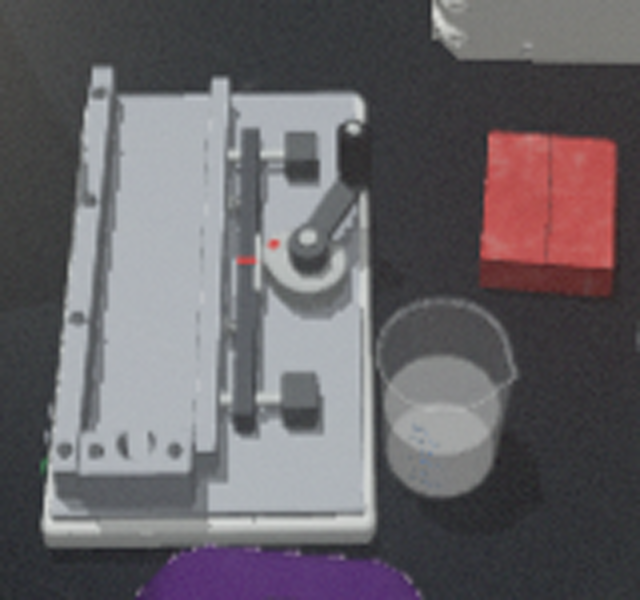

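```bash
python3 -m handwheel '[{"linear":[177,143,0],"rot":[0,0,1.372],"hand":0},{"linear":[177,143,0],"rot":[0,0,1.372],"hand":0},{"linear":[177,143,0],"rot":[0,0,1.372],"hand":0},{"linear":[177,143,0],"rot":[0,0,1.372],"hand":0},{"linear":[177,143,-60],"rot":[0,0,1.372],"hand":0},{"linear":[177,143,-120],"rot":[0,0,1.372],"hand":0},{"linear":[177,143,-120],"rot":[0,0,1.372],"hand":0},{"linear":[177,143,-120],"rot":[0,0,1.372],"hand":0},{"linear":[177,143,-120],"rot":[0,0,1.372],"hand":0}]'
python3 - <<'E'
from h import *
s=snap('top'); a=arm.sense(); print(a['eef_pos'],a['tool_rot'])
t=snap('side'); 
im1=cv2.resize(s['image'][190:310,380:530,::-1],None,fx=3.2,fy=3.2); im2=cv2.resize(t['image'][250:400,240:360,::-1],None,fx=2.56,fy=2.56)
cv2.imwrite('pics/k1.png',np.hstack([im1,im2[:384]]) )
E
```

```text
time_s: 2.22
eef_pos: [0.5868, -0.2337, 0.1506]
tool_rot: [0.065, -3.14, -0.001]
contact_force: [0.5, 0.2, -0.2]
grip_width: 0.0428
[ 0.58697051 -0.23386432  0.15093081] [ 6.43621008e-02 -3.14028571e+00 -7.51625614e-04]
```

View pics/k1.png

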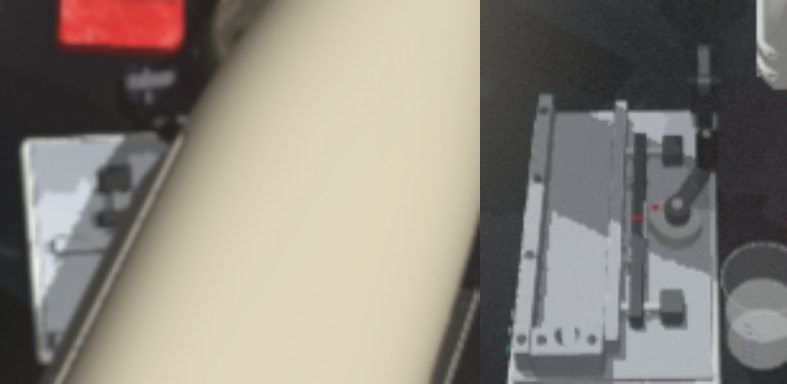

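```bash
python3 -m handwheel '[{"linear":[1,0,-35],"rot":[0,0,0],"hand":0},{"linear":[1,0,-67],"rot":[0,0,0],"hand":0},{"linear":[1,0,-67],"rot":[0,0,0],"hand":0},{"linear":[1,0,-67],"rot":[0,0,0],"hand":-1},{"linear":[1,0,-67],"rot":[0,0,0],"hand":-1},{"linear":[1,0,-67],"rot":[0,0,0],"hand":-1},{"linear":[1,0,-67],"rot":[0,0,0],"hand":-1},{"linear":[1,0,-67],"rot":[0,0,0],"hand":-1}]' 50
```

```text
time_s: 3.32
eef_pos: [0.5892, -0.2352, 0.0859]
tool_rot: [-0.065, 3.138, -0.004]
contact_force: [0.4, -5.8, 5.4]
grip_width: 0.0183
```

```bash
python3 -m handwheel '[{"linear":[4.7,-3,0],"rot":[0,0,0],"hand":-1},{"linear":[9,-6,0],"rot":[0,0,0],"hand":-1},{"linear":[13,-10,0],"rot":[0,0,0],"hand":-1},{"linear":[17,-14,0],"rot":[0,0,0],"hand":-1},{"linear":[20,-18.5,0],"rot":[0,0,0],"hand":-1},{"linear":[23,-23,0],"rot":[0,0,0],"hand":-1},{"linear":[25,-28.5,0],"rot":[0,0,0],"hand":-1},{"linear":[27,-33.5,0],"rot":[0,0,0],"hand":-1},{"linear":[28.5,-44,0],"rot":[0,0,0],"hand":-1},{"linear":[28.5,-50,0],"rot":[0,0,0],"hand":-1}]'
python3 -m handwheel '[{"linear":[0,0,0],"rot":[0,0,0],"hand":-1},{"linear":[0,0,0],"rot":[0,0,0],"hand":-1}]'
python3 - <<'E'
from h import *
t=snap('side'); crop(t,240,260,400,410,4,'k2.png')
E
```

```text
time_s: 4.58
eef_pos: [0.6192, -0.2819, 0.0861]
tool_rot: [-0.07, 3.135, 0.005]
contact_force: [3.6, 4.2, 6.3]
grip_width: 0.0182
time_s: 4.82
eef_pos: [0.6193, -0.2827, 0.0862]
tool_rot: [-0.069, 3.135, 0.002]
contact_force: [5.0, 2.0, 5.6]
grip_width: 0.0188
```

View pics/k2.png

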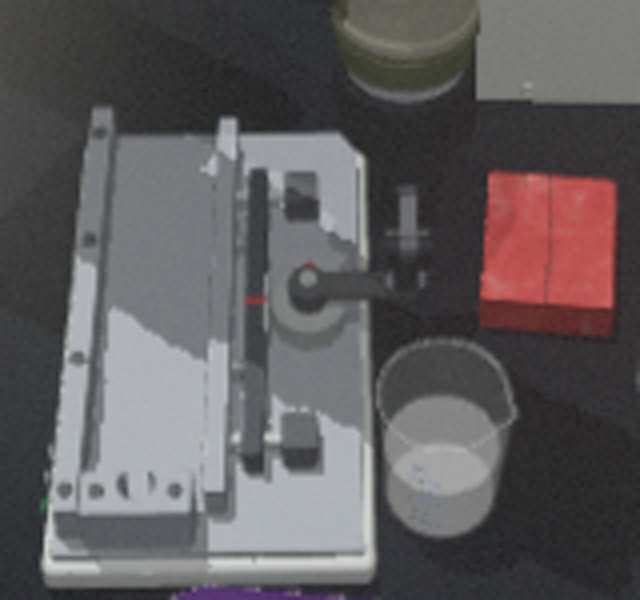

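The crank is now at about π/2 and the pusher is back. I'll release it, lift, retract clear of the centrifuge and go to block C (the bright one at 262,290).

```bash
python3 -m handwheel '[{"linear":[0,0,0],"rot":[0,0,0],"hand":0},{"linear":[0,0,0],"rot":[0,0,0],"hand":0},{"linear":[0,0,60],"rot":[0,0,0],"hand":0},{"linear":[0,0,120],"rot":[0,0,0],"hand":0},{"linear":[-50,30,180],"rot":[0,0,0.18],"hand":0},{"linear":[-100,60,180],"rot":[0,0,0.36],"hand":0},{"linear":[-150,80,180],"rot":[0,0,0.54],"hand":0},{"linear":[-170,135,180],"rot":[0,0,0.72],"hand":0},{"linear":[-180,195,180],"rot":[0,0,0.9],"hand":0},{"linear":[-180,255,180],"rot":[0,0,1.08],"hand":0}]' 50
python3 - <<'E'
from h import *
t=snap('side'); s=snap('top'); print(arm.sense()['eef_pos'])
# has any block moved? compare colour blobs to first picture
a=cv2.imread('pics/top0.png')[225:320,180:300]; b=s['image'][225:320,180:300,::-1]
d=cv2.absdiff(a,b).max(2); print((d>60).sum()); print(np.argwhere(d>60)[:,::-1].min(0) if (d>60).any() else '')
a=cv2.imread('pics/side0.png')[160:235,255:345]; b=t['image'][160:235,255:345,::-1]
d=cv2.absdiff(a,b).max(2); print((d>60).sum())
E
```

```text
time_s: 6.12
eef_pos: [0.435, -0.0274, 0.2642]
tool_rot: [1.677, -2.656, -0.001]
contact_force: [1.9, 0.1, -0.4]
grip_width: 0.0426
[ 0.43488108 -0.02397281  0.26429043]
0

120
```

```bash
python3 -m handwheel '[{"linear":[0,60,0],"rot":[0,0,0.203],"hand":0},{"linear":[0,120,0],"rot":[0,0,0.203],"hand":0},{"linear":[0,180,0],"rot":[0,0,0.203],"hand":0},{"linear":[0,226,-40],"rot":[0,0,0.203],"hand":0},{"linear":[0,226,-100],"rot":[0,0,0.203],"hand":0},{"linear":[0,226,-150],"rot":[0,0,0.203],"hand":0},{"linear":[0,226,-150],"rot":[0,0,0.203],"hand":0}]' 50
python3 - <<'E'
from h import *
t=snap('side','k3.png'); s=snap('top'); crop(s,180,225,300,325,6,'k3t.png'); print(arm.sense()['eef_pos'],arm.sense()['tool_rot'])
E
```

```text
time_s: 7.1
eef_pos: [0.4328, 0.1957, 0.1106]
tool_rot: [1.926, -2.47, -0.006]
contact_force: [-0.7, -0.6, 0.7]
grip_width: 0.0429
[0.43701773 0.19668224 0.11512863] [ 1.93112447e+00 -2.47739217e+00 -3.94708132e-04]
```

View pics/k3t.png

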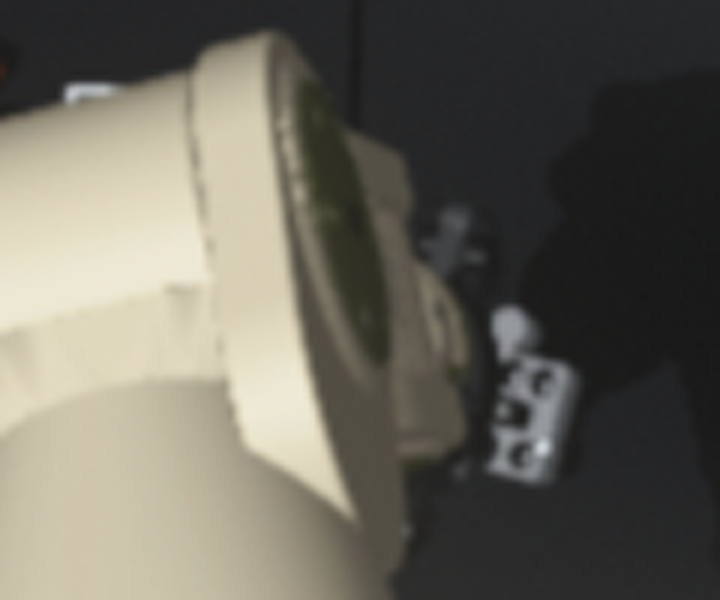

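Block C's key head is at top pixel (265,279), so it has not moved. The fingers straddle it, so I'll descend and grip.

```bash
python3 -m handwheel '[{"linear":[0,0,-40],"rot":[0,0,0],"hand":0},{"linear":[0,0,-63],"rot":[0,0,0],"hand":0},{"linear":[0,0,-63],"rot":[0,0,0],"hand":-1},{"linear":[0,0,-63],"rot":[0,0,0],"hand":-1},{"linear":[0,0,-63],"rot":[0,0,0],"hand":-1},{"linear":[0,0,-63],"rot":[0,0,0],"hand":-1},{"linear":[0,0,-63],"rot":[0,0,0],"hand":-1}]' 60
python3 -m handwheel '[{"linear":[0,0,10],"rot":[0,0,0],"hand":-1},{"linear":[0,0,60],"rot":[0,0,0],"hand":-1},{"linear":[0,0,120],"rot":[0,0,0],"hand":-1},{"linear":[0,0,150],"rot":[0,0,0],"hand":-1},{"linear":[0,0,150],"rot":[0,0,0],"hand":-1}]'
python3 - <<'E'
from h import *
t=snap('side'); crop(t,240,130,400,250,5,'k4.png')
E
```

```text
time_s: 8.07
eef_pos: [0.4386, 0.1973, 0.0536]
tool_rot: [-1.93, 2.474, -0.003]
contact_force: [-0.1, -1.2, 7.3]
grip_width: 0.0107
time_s: 8.7
eef_pos: [0.4383, 0.1976, 0.2043]
tool_rot: [-1.929, 2.472, -0.003]
contact_force: [0.5, -0.3, -2.5]
grip_width: 0.0111
```

View pics/k4.png

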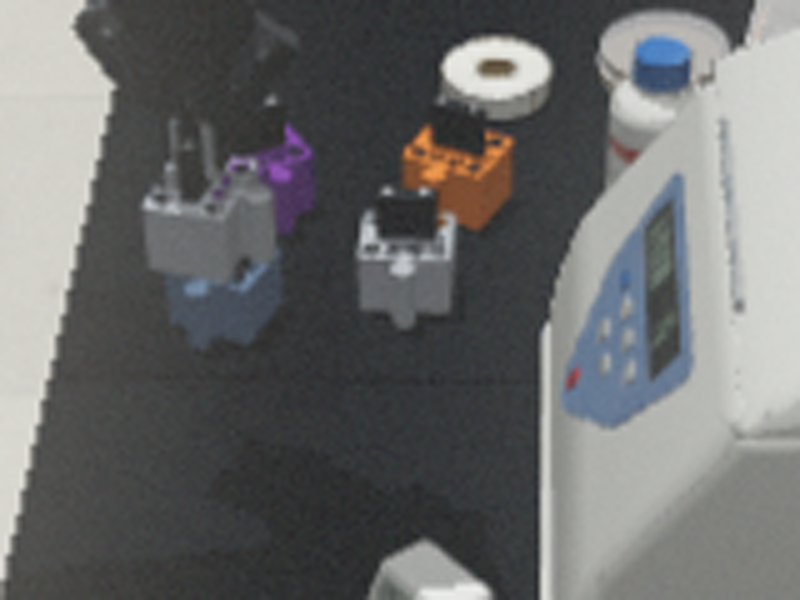

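Held, with a grip width of 11 mm. Next I carry it over the end stop, turning it to the deck's yaw.

```bash
python3 -m handwheel '[{"linear":[0,-30,20],"rot":[0,0,-0.1],"hand":-1},{"linear":[0,-85,40],"rot":[0,0,-0.25],"hand":-1},{"linear":[0,-140,40],"rot":[0,0,-0.4],"hand":-1},{"linear":[0,-195,40],"rot":[0,0,-0.55],"hand":-1},{"linear":[0,-250,40],"rot":[0,0,-0.7],"hand":-1},{"linear":[10,-305,40],"rot":[0,0,-0.85],"hand":-1},{"linear":[20,-360,40],"rot":[0,0,-1.0],"hand":-1},{"linear":[30,-415,40],"rot":[0,0,-1.15],"hand":-1},{"linear":[39,-470,40],"rot":[0,0,-1.281],"hand":-1},{"linear":[39,-525,40],"rot":[0,0,-1.281],"hand":-1}]'
python3 -m handwheel '[{"linear":[0,-40,0],"rot":[0,0,0],"hand":-1},{"linear":[0,-54.5,0],"rot":[0,0,0],"hand":-1},{"linear":[0,-54.5,-40],"rot":[0,0,0],"hand":-1},{"linear":[0,-54.5,-87],"rot":[0,0,0],"hand":-1},{"linear":[0,-54.5,-87],"rot":[0,0,0],"hand":-1},{"linear":[0,-54.5,-87],"rot":[0,0,0],"hand":-1},{"linear":[0,-54.5,-87],"rot":[0,0,0],"hand":-1}]'
python3 - <<'E'
from h import *
t=snap('side'); crop(t,230,270,390,420,5,'k5.png'); a=arm.sense(); print(a['eef_pos'],a['tool_rot'],a['contact_force'])
print(px2w(t,[(273.6,380.4)],.07),px2w(t,[(316.9,328.6)],.078))
E
```

```text
time_s: 10.0
eef_pos: [0.475, -0.329, 0.2383]
tool_rot: [0.068, -3.138, -0.005]
contact_force: [1.4, -0.3, -1.7]
grip_width: 0.0107
time_s: 10.88
eef_pos: [0.4769, -0.3833, 0.1568]
tool_rot: [-0.07, 3.138, -0.004]
contact_force: [-0.6, 0.2, -3.1]
grip_width: 0.0113
[ 0.4767775  -0.3833081   0.15669068] [-0.06992816  3.13813764 -0.0044279 ] [ 0.75769639 -0.63075833 -2.31385335]
[[ 0.47759243 -0.41994071  0.07      ]] [[ 0.56417591 -0.28552244  0.078     ]]
```

View pics/k5.png

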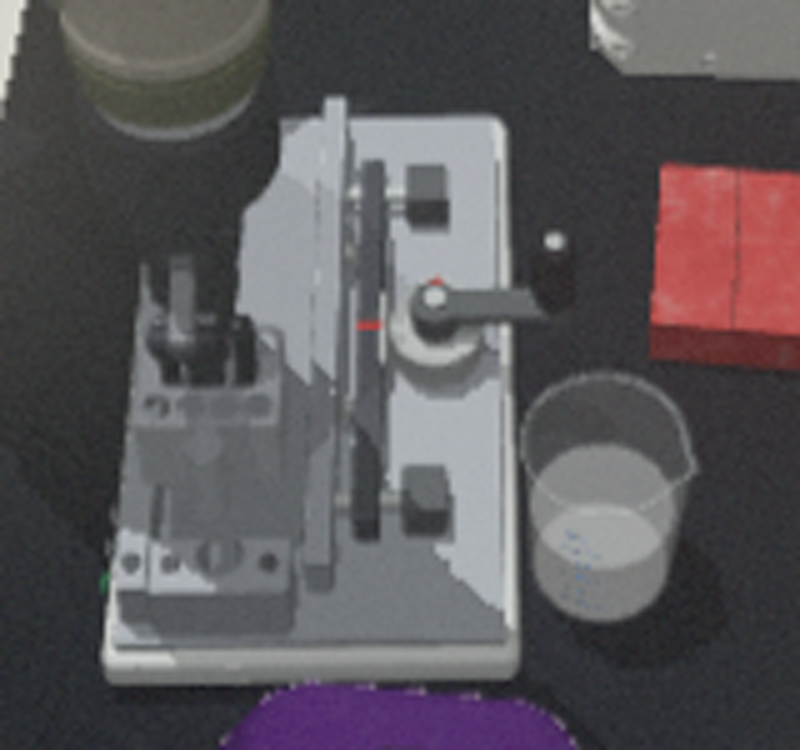

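```bash
python3 - <<'E'
from h import *
t=load('side')
print(w2px(t,[[.4782,-.4183,.1481]]).round(1), px2w(t,[(270.7,358.6)],.1481))
im=t['image'][310:400,245:305,::-1]; im=cv2.resize(im,None,fx=8,fy=8,interpolation=cv2.INTER_CUBIC).astype(float)
im=np.clip((im-40)*2,0,255).astype(np.uint8)
w=lambda x,y,z:tuple(int(v) for v in (w2px(t,[[x,y,z]])[0]-[245,310]+.5)*8)
c,n=np.cos(np.radians(182.55)),np.sin(np.radians(182.55))
q=np.array([w(.4767+c*a-n*b,-.3833+n*a+c*b,.1481) for a,b in [(.03,.025),(-.03,.025),(-.03,-.025),(.03,-.025)]])
cv2.polylines(im,[q],True,(0,0,255),1)
q=np.array([w(.4767-n*.035+.008*np.cos(f),-.3833+c*.035+.008*np.sin(f),.1481) for f in np.linspace(0,6.28,30)])
cv2.polylines(im,[q],True,(0,255,0),1)
q=np.array([w(.4773+.01*np.cos(f),-.4185+.01*np.sin(f),.070) for f in np.linspace(0,6.28,30)])
cv2.polylines(im,[q],True,(255,255,0),1)
cv2.imwrite('pics/k6.png',im)
E
```

```text
[[271.1 358.3]] [[ 0.47750774 -0.41901384  0.1481    ]]
```

View pics/k6.png

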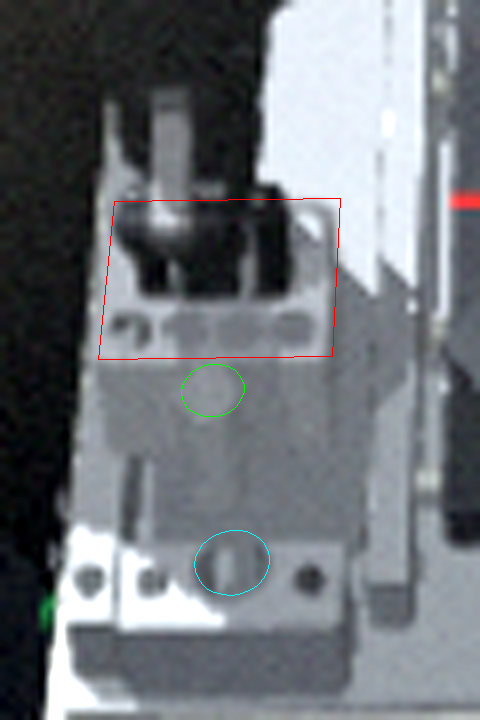

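Side-camera overlay: the key is at (271,358), and the key-to-socket offset is under 1 mm. Lowering.

```bash
python3 -m handwheel '[{"linear":[0.5,0,-15],"rot":[0,0,0],"hand":-1},{"linear":[0.5,0,-27],"rot":[0,0,0],"hand":-1},{"linear":[0.5,0,-32],"rot":[0,0,0],"hand":-1},{"linear":[0.5,0,-37],"rot":[0,0,0],"hand":-1},{"linear":[0.5,0,-42],"rot":[0,0,0],"hand":-1}]'
python3 -m handwheel '[{"linear":[0,0,-5],"rot":[0,0,0],"hand":-1},{"linear":[0,0,-10],"rot":[0,0,0],"hand":-1},{"linear":[0,0,-14],"rot":[0,0,0],"hand":-1},{"linear":[0,0,-18],"rot":[0,0,0],"hand":-1}]'
```

```text
time_s: 11.55
eef_pos: [0.4772, -0.3839, 0.1131]
tool_rot: [-0.069, 3.139, -0.005]
contact_force: [3.0, -3.5, 0.7]
grip_width: 0.011
time_s: 12.05
eef_pos: [0.4774, -0.3844, 0.0954]
tool_rot: [-0.069, 3.138, -0.006]
contact_force: [4.0, -4.4, 3.1]
grip_width: 0.0108
```

```bash
python3 -m handwheel '[{"linear":[0,0,-3],"rot":[0,0,0],"hand":-1},{"linear":[0,0,-6],"rot":[0,0,0],"hand":-1},{"linear":[0,0,-9],"rot":[0,0,0],"hand":-1},{"linear":[0,0,-9],"rot":[0,0,0],"hand":-1}]'
```

```text
time_s: 12.55
eef_pos: [0.4776, -0.3849, 0.0876]
tool_rot: [-0.069, 3.137, -0.008]
contact_force: [2.7, -5.0, 9.4]
grip_width: 0.0108
```

```bash
python3 -m handwheel '[{"linear":[0,0,0],"rot":[0,0,0],"hand":-0.3},{"linear":[0,0,0],"rot":[0,0,0],"hand":-0.3},{"linear":[0,0,20],"rot":[0,0,0],"hand":-0.3},{"linear":[0,0,80],"rot":[0,0,0],"hand":-0.3},{"linear":[0,0,140],"rot":[0,0,0],"hand":-0.3},{"linear":[0,55,160],"rot":[0,0,0],"hand":-0.3},{"linear":[0,110,160],"rot":[0,0,0],"hand":-0.3},{"linear":[-20,165,160],"rot":[0,0,0],"hand":-0.3},{"linear":[-40,220,160],"rot":[0,0,0],"hand":-0.3},{"linear":[-49,275,160],"rot":[0,0,0],"hand":-0.3}]' 60
python3 - <<'E'
from h import *
s=snap('top'); t=snap('side')
im1=cv2.resize(s['image'][225:320,180:260,::-1],None,fx=6,fy=6,interpolation=cv2.INTER_CUBIC); im2=cv2.resize(t['image'][290:385,240:300,::-1],None,fx=6,fy=6,interpolation=cv2.INTER_CUBIC)
im2=cv2.convertScaleAbs(im2,alpha=1.3)
cv2.imwrite('pics/k7.png',np.hstack([im1,im2])[:, :800]); print(arm.sense()['eef_pos'])
E
```

```text
time_s: 13.8
eef_pos: [0.425, -0.1052, 0.2445]
tool_rot: [0.068, -3.138, -0.002]
contact_force: [0.7, 0.5, 1.3]
grip_width: 0.0297
[ 0.42419596 -0.10249185  0.24478316]
```

View pics/k7.png

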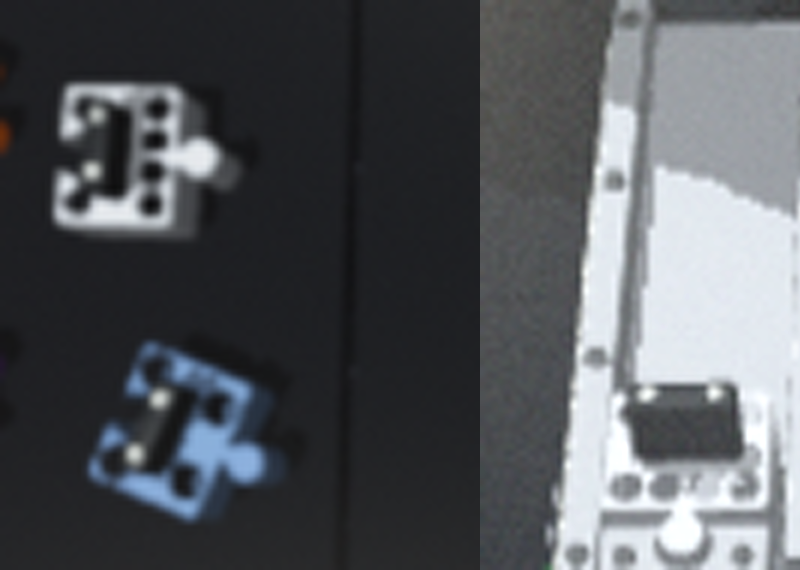

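Block 1 is seated, with its key in the end-stop socket. The other two blocks have not moved. Next is the blue block.

```bash
python3 -m handwheel '[{"linear":[0,60,0],"rot":[0,0,-0.1],"hand":0},{"linear":[0,120,0],"rot":[0,0,-0.2],"hand":0},{"linear":[0,180,0],"rot":[0,0,-0.3],"hand":0},{"linear":[0,240,0],"rot":[0,0,-0.428],"hand":0},{"linear":[0,300,0],"rot":[0,0,-0.428],"hand":0},{"linear":[0,360,0],"rot":[0,0,-0.428],"hand":0},{"linear":[0,420,0],"rot":[0,0,-0.428],"hand":0},{"linear":[0,438.6,-40],"rot":[0,0,-0.428],"hand":0},{"linear":[0,438.6,-90],"rot":[0,0,-0.428],"hand":0},{"linear":[0,438.6,-110],"rot":[0,0,-0.428],"hand":0}]' 60
python3 - <<'E'
from h import *
t=snap('side'); a=cv2.imread('pics/side0.png').astype(int); d=np.abs(t['image'][:,:,::-1].astype(int)-a).max(2)
print('blue block region diff', (d[183:196,273:296]>50).mean(), 'A region',(d[168:194,308:332]>50).mean())
a=arm.sense();print(a['eef_pos'],a['tool_rot'])
E
```

```text
time_s: 15.15
eef_pos: [0.4246, 0.33, 0.1311]
tool_rot: [-0.597, -3.079, 0.008]
contact_force: [0.5, -0.5, 0.6]
grip_width: 0.0429
blue block region diff 0.010033444816053512 A region 0.0
[0.42401386 0.3293699  0.12953727] [-0.59728252 -3.07688871  0.00973449]
```

```bash
python3 -m handwheel '[{"linear":[0,0,-40],"rot":[0,0,0],"hand":0},{"linear":[0,0,-84],"rot":[0,0,0],"hand":0},{"linear":[0,0,-84],"rot":[0,0,0],"hand":0},{"linear":[0,0,-84],"rot":[0,0,0],"hand":-1},{"linear":[0,0,-84],"rot":[0,0,0],"hand":-1},{"linear":[0,0,-84],"rot":[0,0,0],"hand":-1},{"linear":[0,0,-84],"rot":[0,0,0],"hand":-1},{"linear":[0,0,-84],"rot":[0,0,0],"hand":-1}]' 60
python3 -m handwheel '[{"linear":[0,0,10],"rot":[0,0,0],"hand":-1},{"linear":[0,-20,60],"rot":[0,0,0],"hand":-1},{"linear":[0,-80,120],"rot":[0,0,0.1],"hand":-1},{"linear":[0,-140,160],"rot":[0,0,0.2],"hand":-1},{"linear":[0,-200,190],"rot":[0,0,0.3],"hand":-1},{"linear":[10,-260,190],"rot":[0,0,0.428],"hand":-1},{"linear":[20,-320,190],"rot":[0,0,0.428],"hand":-1},{"linear":[30,-380,190],"rot":[0,0,0.428],"hand":-1},{"linear":[40,-440,190],"rot":[0,0,0.428],"hand":-1},{"linear":[46.8,-500,190],"rot":[0,0,0.428],"hand":-1}]'
```

```text
time_s: 16.2
eef_pos: [0.4284, 0.3317, 0.0531]
tool_rot: [0.599, 3.081, 0.003]
contact_force: [-1.0, -0.8, 7.0]
grip_width: 0.0108
time_s: 17.45
eef_pos: [0.4708, -0.1476, 0.2417]
tool_rot: [-0.069, 3.14, 0.001]
contact_force: [0.7, -0.1, -3.1]
grip_width: 0.0107
```

```bash
python3 -m handwheel '[{"linear":[0,-60,0],"rot":[0,0,0],"hand":-1},{"linear":[0,-120,0],"rot":[0,0,0],"hand":-1},{"linear":[0,-161.6,0],"rot":[0,0,0],"hand":-1},{"linear":[0,-161.6,-40],"rot":[0,0,0],"hand":-1},{"linear":[0,-161.6,-66],"rot":[0,0,0],"hand":-1},{"linear":[0,-161.6,-66],"rot":[0,0,0],"hand":-1},{"linear":[0,-161.6,-66],"rot":[0,0,0],"hand":-1}]'
cat > ov.py <<'E'
from h import *
import sys
# overlay: held block at TCP, and placed row; args out, mid of placed block x y, offset under TCP
def go(out,placed,yaw=182.5,under=.0536,u0=240,v0=285,w=65,h=90):
    t=snap('side'); a=arm.sense(); p=a['eef_pos']; r=np.array(a['tool_rot']); ty=2*np.arctan2(r[1],r[0])
    k=8; im=cv2.resize(t['image'][v0:v0+h,u0:u0+w,::-1],None,fx=k,fy=k,interpolation=cv2.INTER_CUBIC)
    im=np.clip((im.astype(float)-30)*1.5,0,255).astype(np.uint8)
    def draw(x,y,yw,z,col):
        c,n=np.cos(yw),np.sin(yw); f=np.linspace(0,6.283,40)
        P=lambda L:np.array([[x+c*i-n*j,y+n*i+c*j,z] for i,j in L])
        for L in ([(.03,.025),(-.03,.025),(-.03,-.025),(.03,-.025)],[(.008*np.cos(g),.035+.008*np.sin(g)) for g in f],[(.01*np.cos(g),-.017+.01*np.sin(g)) for g in f]):
            q=((w2px(t,P(L))-[u0,v0]+.5)*k).astype(int); cv2.polylines(im,[q],True,col,1)
    draw(p[0],p[1],ty,p[2]-under+.045,(0,0,255))
    for x,y in placed: draw(x,y,np.radians(yaw),.079,(255,160,0))
    cv2.imwrite('pics/'+out,im); print(p,np.degrees(ty)%360,a['contact_force'],a['grip_width'])
E
python3 - <<'E'
from ov import go
go('k8.png',[(.4776,-.3849)])
E
```

```text
time_s: 18.32
eef_pos: [0.4714, -0.3074, 0.1765]
tool_rot: [-0.07, 3.14, -0.001]
contact_force: [0.1, 0.0, -2.7]
grip_width: 0.011
[ 0.47170716 -0.30767487  0.17690795] 182.55590373351475 [ 0.28010264 -0.49418781 -1.65738791] 0.01088359477461808
```

View pics/k8.png

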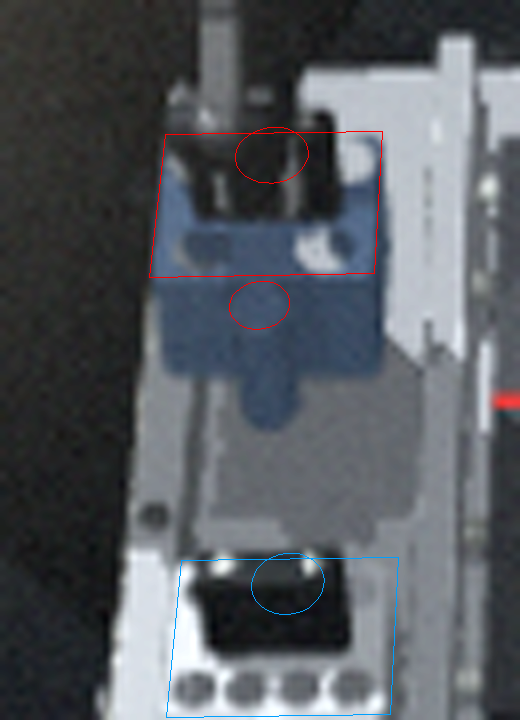

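```bash
python3 - <<'E'
from h import *
t=load('side'); im=t['image'].astype(int)
m=(im[:,:,2]-im[:,:,0]>15)
for v in range(318,340,2):
    r=np.where(m[v,250:300])[0]+250; print(v,r.min(),r.max(),len(r))
p=np.array([.4717,-.3077]);c,n=np.cos(np.radians(182.55)),np.sin(np.radians(182.55))
for z in (.1683,.1456,.1233):
    print(z,[w2px(t,[[p[0]+c*i-n*j,p[1]+n*i+c*j,z]])[0].round(1).tolist() for i,j in [(.03,.025),(-.03,.025),(-.008,.035),(.008,.035),(0,.043)]])
E
```

```text
318 259 288 23
320 259 288 30
322 259 287 29
324 260 287 28
326 260 287 28
328 260 287 28
330 260 287 28
332 270 276 7
334 270 276 7
336 271 276 6
338 272 274 3
0.1683 [[258.2, 319.1], [286.3, 318.8], [275.7, 322.6], [268.2, 322.7], [271.7, 325.7]]
0.1456 [[259.2, 325.8], [286.9, 325.4], [276.5, 329.3], [269.1, 329.4], [272.5, 332.3]]
0.1233 [[260.2, 332.2], [287.5, 331.8], [277.2, 335.7], [269.9, 335.8], [273.3, 338.7]]
```

```bash
python3 -m handwheel '[{"linear":[3.5,-25,0],"rot":[0,0,0],"hand":-1},{"linear":[3.5,-25,0],"rot":[0,0,0],"hand":-1},{"linear":[3.5,-25,-20],"rot":[0,0,0],"hand":-1},{"linear":[3.5,-25,-40],"rot":[0,0,0],"hand":-1},{"linear":[3.5,-25,-40],"rot":[0,0,0],"hand":-1}]'
python3 - <<'E'
from h import *
t=snap('side'); im=t['image'].astype(int); a=arm.sense(); p=a['eef_pos']; print(p,a['contact_force'])
m=(im[:,:,2]-im[:,:,0]>15)
for v in range(335,365,2):
    r=np.where(m[v,250:300])[0]+250
    if len(r): print(v,r.min(),r.max(),len(r),end='; ')
c,n=np.cos(np.radians(182.55)),np.sin(np.radians(182.55)); u=p[2]-.0536
for z in (.045,.0225,0):
    print(z,[w2px(t,[[p[0]+c*i-n*j,p[1]+n*i+c*j,z+u]])[0].round(1).tolist() for i,j in [(.03,.025),(-.03,.025),(-.008,.035),(.008,.035),(0,.043)]])
E
```

```text
time_s: 19.0
eef_pos: [0.4738, -0.3311, 0.1347]
tool_rot: [0.07, -3.139, -0.003]
contact_force: [-1.4, 0.3, -2.8]
grip_width: 0.0103
[ 0.4744007  -0.33173829  0.13575008] [-0.62866044 -0.08272459 -3.35468497]
335 261 289 26; 337 260 289 22; 339 260 289 24; 341 261 289 29; 343 261 288 28; 345 261 288 28; 347 262 288 27; 349 262 288 27; 351 262 288 27; 353 272 277 6; 0.045 [[259.9, 340.1], [287.7, 339.7], [277.2, 343.7], [269.7, 343.8], [273.2, 346.8]]
0.0225 [[260.8, 346.4], [288.3, 346.0], [277.9, 350.0], [270.6, 350.1], [274.0, 353.1]]
0 [[261.7, 352.5], [288.9, 352.2], [278.7, 356.1], [271.4, 356.2], [274.8, 359.2]]
```

```bash
python3 -m handwheel '[{"linear":[0.5,-1,0],"rot":[0,0,0],"hand":-1},{"linear":[0.5,-1,-5],"rot":[0,0,0],"hand":-1},{"linear":[0.5,-1,-10],"rot":[0,0,0],"hand":-1},{"linear":[0.5,-1,-15],"rot":[0,0,0],"hand":-1},{"linear":[0.5,-1,-20],"rot":[0,0,0],"hand":-1},{"linear":[0.5,-1,-20],"rot":[0,0,0],"hand":-1}]'
```

```text
time_s: 19.8
eef_pos: [0.4747, -0.3338, 0.1146]
tool_rot: [0.069, -3.14, 0.001]
contact_force: [-0.3, -4.3, -5.3]
grip_width: 0.0107
```

```bash
python3 -m handwheel '[{"linear":[0,0,-6],"rot":[0,0,0],"hand":-1},{"linear":[0,0,-12],"rot":[0,0,0],"hand":-1},{"linear":[0,0,-18],"rot":[0,0,0],"hand":-1},{"linear":[0,0,-22],"rot":[0,0,0],"hand":-1},{"linear":[0,0,-26],"rot":[0,0,0],"hand":-1},{"linear":[0,0,-28],"rot":[0,0,0],"hand":-1},{"linear":[0,0,-28],"rot":[0,0,0],"hand":-1}]'
```

```text
time_s: 20.68
eef_pos: [0.4748, -0.3342, 0.0874]
tool_rot: [0.068, -3.141, 0.003]
contact_force: [-3.7, -5.2, -0.2]
grip_width: 0.0107
```

```bash
python3 -m handwheel '[{"linear":[0,0,0],"rot":[0,0,0],"hand":-0.3},{"linear":[0,0,0],"rot":[0,0,0],"hand":-0.3},{"linear":[0,0,20],"rot":[0,0,0],"hand":-0.3},{"linear":[0,0,80],"rot":[0,0,0],"hand":-0.3},{"linear":[0,0,140],"rot":[0,0,0],"hand":-0.3},{"linear":[-20,55,160],"rot":[0,0,0],"hand":-0.3},{"linear":[-30,115,160],"rot":[0,0,0],"hand":-0.3},{"linear":[-30,175,160],"rot":[0,0,0],"hand":-0.3},{"linear":[-30,235,160],"rot":[0,0,0],"hand":-0.3},{"linear":[-30,295,160],"rot":[0,0,-0.082],"hand":-0.3}]' 60
python3 - <<'E'
from h import *
s=snap('top'); t=snap('side')
a=cv2.imread('pics/top0.png').astype(int); d=np.abs(s['image'][:,:,::-1].astype(int)-a).max(2)
print('A region top diff',(d[236:268,186:224]>50).mean())
im=t['image'].astype(int); m=(im[:,:,2]-im[:,:,0]>15)
v,u=np.where(m[300:400,245:305]); print('blue mask',u.min()+245,u.max()+245,v.min()+300,v.max()+300)
crop(t,240,280,320,390,7,'k9.png'); print(arm.sense()['eef_pos'])
E
```

```text
time_s: 21.92
eef_pos: [0.4446, -0.0359, 0.2474]
tool_rot: [0.062, 3.14, 0.002]
contact_force: [0.4, 0.6, 0.2]
grip_width: 0.0301
A region top diff 0.0
blue mask 250 291 336 386
[ 0.44385832 -0.03261895  0.24751767]
```

View pics/k9.png

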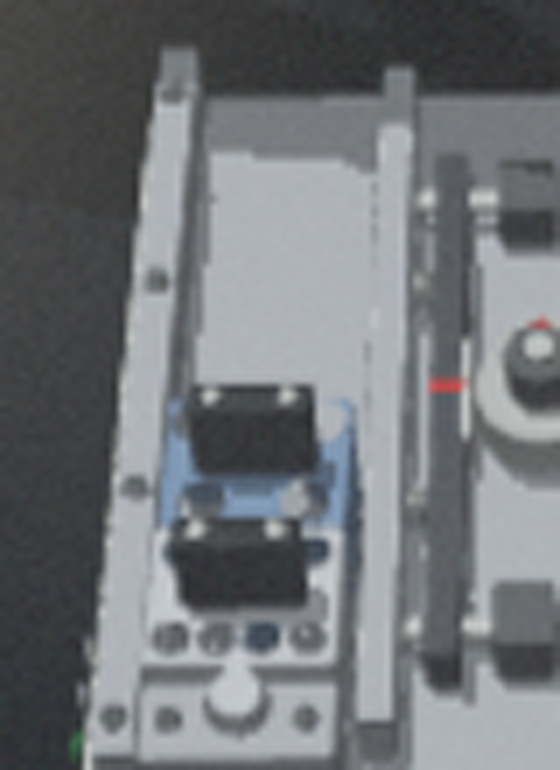

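Blocks 1 and 2 sit flat and interlocked. Now I fetch block A.

```bash
python3 -m handwheel '[{"linear":[0,60,0],"rot":[0,0,0],"hand":0},{"linear":[0,120,0],"rot":[0,0,0],"hand":0},{"linear":[0,180,0],"rot":[0,0,0],"hand":0},{"linear":[0,240,0],"rot":[0,0,0],"hand":0},{"linear":[0,300,0],"rot":[0,0,0],"hand":0},{"linear":[20,355,0],"rot":[0,0,0],"hand":0},{"linear":[60,393,0],"rot":[0,0,0],"hand":0},{"linear":[101,393,-20],"rot":[0,0,0],"hand":0},{"linear":[101,393,-60],"rot":[0,0,0],"hand":0},{"linear":[101,393,-100],"rot":[0,0,0],"hand":0}]' 60
python3 -m handwheel '[{"linear":[0,0,0],"rot":[0,0,0],"hand":0},{"linear":[0,0,0],"rot":[0,0,0],"hand":0}]'
python3 - <<'E'
from h import *
t=snap('side'); a=cv2.imread('pics/side0.png').astype(int); d=np.abs(t['image'][:,:,::-1].astype(int)-a).max(2)
print('A region',(d[178:194,308:332]>50).mean()); a=arm.sense(); r=a['tool_rot']; print(a['eef_pos'],np.degrees(2*np.arctan2(r[1],r[0]))%360)
E
```

```text
time_s: 23.28
eef_pos: [0.5467, 0.3547, 0.1455]
tool_rot: [-0.059, -3.141, -0.001]
contact_force: [-0.4, -0.4, 0.2]
grip_width: 0.043
time_s: 23.52
eef_pos: [0.5466, 0.3549, 0.1487]
tool_rot: [0.059, 3.14, 0.002]
contact_force: [0.7, -0.1, 0.2]
grip_width: 0.0428
A region 0.005208333333333333
[0.54711256 0.35514879 0.14955618] 177.83550180064447
```

```bash
python3 -m handwheel '[{"linear":[-2,5,-40],"rot":[0,0,0],"hand":0},{"linear":[-2,5,-90],"rot":[0,0,0],"hand":0},{"linear":[-2,5,-96],"rot":[0,0,0],"hand":0},{"linear":[-2,5,-96],"rot":[0,0,0],"hand":-1},{"linear":[-2,5,-96],"rot":[0,0,0],"hand":-1},{"linear":[-2,5,-96],"rot":[0,0,0],"hand":-1},{"linear":[-2,5,-96],"rot":[0,0,0],"hand":-1},{"linear":[-2,5,-96],"rot":[0,0,0],"hand":-1}]' 60
python3 -m handwheel '[{"linear":[0,0,10],"rot":[0,0,0],"hand":-1},{"linear":[-20,0,60],"rot":[0,0,0],"hand":-1},{"linear":[-60,-20,120],"rot":[0,0,0],"hand":-1},{"linear":[-90,-60,170],"rot":[0,0,0.082],"hand":-1},{"linear":[-100,-120,190],"rot":[0,0,0.082],"hand":-1},{"linear":[-100,-180,190],"rot":[0,0,0.082],"hand":-1},{"linear":[-100,-240,190],"rot":[0,0,0.082],"hand":-1},{"linear":[-100,-300,190],"rot":[0,0,0.082],"hand":-1},{"linear":[-90,-360,190],"rot":[0,0,0.082],"hand":-1},{"linear":[-80,-420,190],"rot":[0,0,0.082],"hand":-1}]'
```

```text
time_s: 24.58
eef_pos: [0.5456, 0.3603, 0.0538]
tool_rot: [0.06, 3.137, 0.003]
contact_force: [0.3, -1.3, 6.5]
grip_width: 0.0108
time_s: 25.82
eef_pos: [0.4626, -0.0567, 0.2419]
tool_rot: [-0.07, 3.14, 0.001]
contact_force: [1.5, 0.3, -3.2]
grip_width: 0.011
```

```bash
python3 -m handwheel '[{"linear":[10,-60,0],"rot":[0,0,0],"hand":-1},{"linear":[10,-120,0],"rot":[0,0,0],"hand":-1},{"linear":[10,-180,0],"rot":[0,0,0],"hand":-1},{"linear":[10,-210,0],"rot":[0,0,0],"hand":-1},{"linear":[10,-210,-40],"rot":[0,0,0],"hand":-1},{"linear":[10,-210,-66],"rot":[0,0,0],"hand":-1},{"linear":[10,-210,-66],"rot":[0,0,0],"hand":-1},{"linear":[10,-210,-66],"rot":[0,0,0],"hand":-1}]'
python3 - <<'E'
from ov import go
go('k10.png',[(.4749,-.3342)],v0=270)
E
```

```text
time_s: 26.82
eef_pos: [0.4735, -0.2651, 0.1765]
tool_rot: [-0.07, 3.14, -0.001]
contact_force: [-0.1, 0.1, -3.3]
grip_width: 0.0104
[ 0.47385033 -0.2653501   0.17685634] 182.55213349891437 [ 0.01194021  0.44318051 -3.49631567] 0.01063749646302806
```

View pics/k10.png

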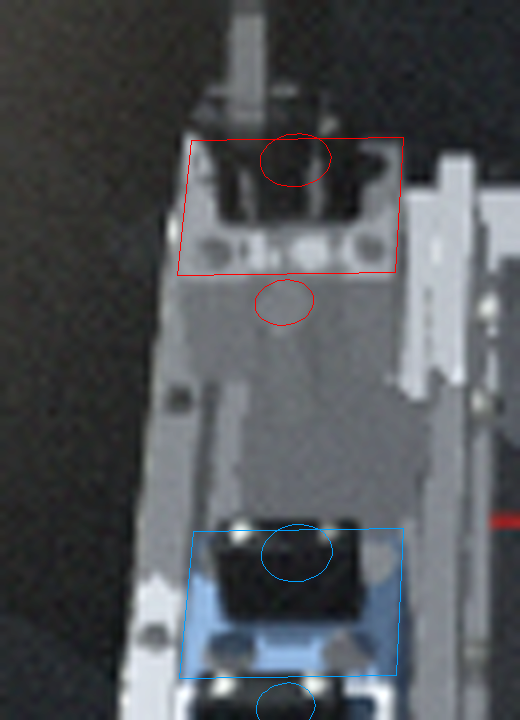

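The held block and the seated blue block both match the overlay to within about 0.5 px. I shift (-1, -17) mm and lower.

```bash
python3 -m handwheel '[{"linear":[-1,-17,0],"rot":[0,0,0],"hand":-1},{"linear":[-1,-17,0],"rot":[0,0,0],"hand":-1},{"linear":[-1,-17,-20],"rot":[0,0,0],"hand":-1},{"linear":[-1,-17,-40],"rot":[0,0,0],"hand":-1},{"linear":[-1,-17,-40],"rot":[0,0,0],"hand":-1},{"linear":[-1,-17,-40],"rot":[0,0,0],"hand":-1}]'
```

```text
time_s: 27.62
eef_pos: [0.4725, -0.2824, 0.1362]
tool_rot: [-0.069, 3.14, -0.001]
contact_force: [0.4, -0.4, -3.4]
grip_width: 0.011
```

```bash
python3 -m handwheel '[{"linear":[0,0,-5],"rot":[0,0,0],"hand":-1},{"linear":[0,0,-10],"rot":[0,0,0],"hand":-1},{"linear":[0,0,-15],"rot":[0,0,0],"hand":-1},{"linear":[0,0,-20],"rot":[0,0,0],"hand":-1},{"linear":[0,0,-20],"rot":[0,0,0],"hand":-1}]'
```

```text
time_s: 28.25
eef_pos: [0.4723, -0.2825, 0.115]
tool_rot: [-0.069, 3.141, -0.001]
contact_force: [1.1, -1.8, -3.7]
grip_width: 0.0112
```

```bash
python3 -m handwheel '[{"linear":[0,0,-6],"rot":[0,0,0],"hand":-1},{"linear":[0,0,-12],"rot":[0,0,0],"hand":-1},{"linear":[0,0,-18],"rot":[0,0,0],"hand":-1},{"linear":[0,0,-23],"rot":[0,0,0],"hand":-1},{"linear":[0,0,-27],"rot":[0,0,0],"hand":-1},{"linear":[0,0,-29],"rot":[0,0,0],"hand":-1},{"linear":[0,0,-29],"rot":[0,0,0],"hand":-1}]'
```

```text
time_s: 29.12
eef_pos: [0.4723, -0.2828, 0.0879]
tool_rot: [-0.069, 3.14, -0.003]
contact_force: [-3.9, -3.6, 11.1]
grip_width: 0.0107
```

```bash
python3 -m handwheel '[{"linear":[0,0,0],"rot":[0,0,0],"hand":-0.3},{"linear":[0,0,0],"rot":[0,0,0],"hand":-0.3},{"linear":[0,0,20],"rot":[0,0,0],"hand":-0.3},{"linear":[0,0,75],"rot":[0,0,0],"hand":-0.3},{"linear":[0,0,110],"rot":[0,0,0],"hand":-0.3},{"linear":[50,0,110],"rot":[0,0,0],"hand":0},{"linear":[100,0,110],"rot":[0,0,0],"hand":0},{"linear":[147,0,110],"rot":[0,0,0],"hand":0},{"linear":[147,0,80],"rot":[0,0,0],"hand":0},{"linear":[147,0,70],"rot":[0,0,0],"hand":0}]' 50
python3 -m handwheel '[{"linear":[0,0,0],"rot":[0,0,0],"hand":0},{"linear":[0,0,0],"rot":[0,0,0],"hand":0}]'
python3 - <<'E'
from h import *
t=snap('side'); s=load('side')
im=t['image'].astype(int)
# knob white cap near expected
for n,P in (('knobtop',[.6170,-.2825,.116]),):
    u,v=w2px(t,[P])[0]; print(n,u.round(1),v.round(1))
g=im.min(2)[300:335,325:355]; print((np.array(np.unravel_index(g.argmax(),g.shape))+[300,325])[::-1],g.max()); print(arm.sense()['eef_pos'])
E
```

```text
time_s: 30.38
eef_pos: [0.618, -0.2804, 0.1528]
tool_rot: [0.071, -3.136, -0.006]
contact_force: [-0.5, 0.1, -0.6]
grip_width: 0.0428
time_s: 30.62
eef_pos: [0.6189, -0.2822, 0.1574]
tool_rot: [-0.069, 3.14, -0.0]
contact_force: [0.2, 0.4, 0.2]
grip_width: 0.0425
knobtop 339.9 317.6
[329 300] 185
[ 0.61911673 -0.28238973  0.15775174]
```

```bash
python3 -m handwheel '[{"linear":[0,0,-40],"rot":[0,0,0],"hand":0},{"linear":[0,0,-71],"rot":[0,0,0],"hand":0},{"linear":[0,0,-71],"rot":[0,0,0],"hand":0},{"linear":[0,0,-71],"rot":[0,0,0],"hand":-1},{"linear":[0,0,-71],"rot":[0,0,0],"hand":-1},{"linear":[0,0,-71],"rot":[0,0,0],"hand":-1},{"linear":[0,0,-71],"rot":[0,0,0],"hand":-1},{"linear":[0,0,-71],"rot":[0,0,0],"hand":-1}]' 60
python3 -m handwheel '[{"linear":[-0.5,6.5,0],"rot":[0,0,0],"hand":-1},{"linear":[-2,13,0],"rot":[0,0,0],"hand":-1},{"linear":[-6,23,0],"rot":[0,0,0],"hand":-1},{"linear":[-9,28,0],"rot":[0,0,0],"hand":-1},{"linear":[-12,32.4,0],"rot":[0,0,0],"hand":-1},{"linear":[-15.5,36.5,0],"rot":[0,0,0],"hand":-1},{"linear":[-19.6,40.3,0],"rot":[0,0,0],"hand":-1},{"linear":[-24,43.5,0],"rot":[0,0,0],"hand":-1},{"linear":[-28.7,46.5,0],"rot":[0,0,0],"hand":-1},{"linear":[-28.7,46.5,0],"rot":[0,0,0],"hand":-1}]'
```

```text
time_s: 31.68
eef_pos: [0.6203, -0.2828, 0.0877]
tool_rot: [-0.069, 3.138, -0.003]
contact_force: [-1.2, -0.2, 7.2]
grip_width: 0.018
time_s: 32.92
eef_pos: [0.5939, -0.2377, 0.0877]
tool_rot: [-0.069, 3.133, -0.008]
contact_force: [6.0, -4.1, 3.3]
grip_width: 0.0182
```

```bash
python3 -m handwheel '[{"linear":[-4,2,0],"rot":[0,0,0],"hand":-1},{"linear":[-8.3,3.9,0],"rot":[0,0,0],"hand":-1},{"linear":[-12,5.3,0],"rot":[0,0,0],"hand":-1},{"linear":[-16,6.5,0],"rot":[0,0,0],"hand":-1},{"linear":[-20,7.3,0],"rot":[0,0,0],"hand":-1},{"linear":[-24,7.9,0],"rot":[0,0,0],"hand":-1},{"linear":[-28,8.2,0],"rot":[0,0,0],"hand":-1},{"linear":[-32,8.2,0],"rot":[0,0,0],"hand":-1},{"linear":[-32,8.2,0],"rot":[0,0,0],"hand":-1},{"linear":[-32,8.2,0],"rot":[0,0,0],"hand":-1}]'
python3 - <<'E'
from h import *
t=snap('side'); a=arm.sense(); print(a['eef_pos'],a['contact_force'])
v=a['eef_pos'][:2]-np.array([.5643,-.2845]); d=np.radians(182.5); x=np.array([np.cos(d),np.sin(d)]);y=np.array([-np.sin(d),np.cos(d)])
print('theta',np.arctan2(-v@x,v@y),np.hypot(*v))
im=t['image'].astype(int); m=(im[:,:,0]-im[:,:,1:].max(2)>50); m[:, 345:]=0;m[:305]=0;m[350:]=0;m[:,:290]=0
n,l,st,c=cv2.connectedComponentsWithStats(m.astype(np.uint8)); 
for i in range(1,n): print(st[i],c[i].round(1), px2w(t,[c[i]],.056).round(4))
E
```

```text
time_s: 34.17
eef_pos: [0.5628, -0.2296, 0.0877]
tool_rot: [-0.069, 3.132, -0.007]
contact_force: [7.3, -4.7, 1.1]
grip_width: 0.0184
[ 0.56280008 -0.22956454  0.08771383] [ 7.87141158 -3.97428439  1.21902217]
theta 3.1252559047623043 0.05495592895661324
[299 335   4   1   4] [300.5 335. ] [[ 0.5255 -0.2881  0.056 ]]
[306 334   2   2   4] [306.5 334.5] [[ 0.5394 -0.2863  0.056 ]]
```

```bash
python3 -m handwheel '[{"linear":[-0.8,0,0],"rot":[0,0,0],"hand":-1},{"linear":[-0.8,0,0],"rot":[0,0,0],"hand":-1},{"linear":[-0.8,0,0],"rot":[0,0,0],"hand":0},{"linear":[-0.8,0,0],"rot":[0,0,0],"hand":0},{"linear":[-0.8,0,0],"rot":[0,0,0],"hand":0},{"linear":[-0.8,0,50],"rot":[0,0,0],"hand":0},{"linear":[-0.8,0,110],"rot":[0,0,0],"hand":0},{"linear":[-60,50,170],"rot":[0,0,0],"hand":0},{"linear":[-110,100,180],"rot":[0,0,0],"hand":0},{"linear":[-130,160,180],"rot":[0,0,0],"hand":0}]'
python3 -m handwheel '[{"linear":[-20,60,0],"rot":[0,0,0],"hand":0},{"linear":[-20,120,0],"rot":[0,0,0],"hand":0},{"linear":[-20,180,0],"rot":[0,0,0],"hand":0},{"linear":[-20,240,0],"rot":[0,0,0],"hand":0},{"linear":[-20,240,0],"rot":[0,0,0],"hand":0}]'
python3 - <<'E'
from h import *
d=np.radians(182.5); x=np.array([np.cos(d),np.sin(d)]);y=np.array([-np.sin(d),np.cos(d)])
ims=[]
for n,box,hub,knob in (('top',(380,215,530,310),.078,.116),('side',(235,260,350,400),.078,.116)):
    t=snap(n); im=t['image'].astype(float); r=im[:,:,0]-im[:,:,1:].max(2); u0,v0,u1,v1=box
    r=np.where(r>20,r,0); m=np.zeros_like(r); m[v0:v1,u0:u1]=r[v0:v1,u0:u1]
    k,l,st,c=cv2.connectedComponentsWithStats((m>0).astype(np.uint8))
    for i in range(1,k):
        vv,uu=np.where(l==i); w=m[vv,uu]
        if w.sum()>60: p=[(uu*w).sum()/w.sum(),(vv*w).sum()/w.sum()]; print(n,np.round(p,2),len(w),px2w(t,[p],.056).round(4))
    print(n,'expected px hub',w2px(t,[[.5643,-.2845,.078]]).round(1),'knobtop at pi',w2px(t,[[.5619,-.2295,.116]]).round(1))
    f=380/(v1-v0) if n=='top' else 560/(v1-v0)
    ims.append(cv2.resize(t['image'][v0:v1,u0:u1,::-1],None,fx=4 if n=='side' else 2.2,fy=4 if n=='side' else 2.2,interpolation=cv2.INTER_CUBIC))
H=max(i.shape[0] for i in ims); cv2.imwrite('pics/fin.png',np.hstack([cv2.copyMakeBorder(i,0,H-i.shape[0],0,0,0) for i in ims])); print([i.shape for i in ims])
print(arm.sense()['eef_pos'])
E
```

```text
time_s: 35.48
eef_pos: [0.4455, -0.0996, 0.2618]
tool_rot: [-0.066, 3.139, -0.001]
contact_force: [1.3, 1.0, 0.9]
grip_width: 0.0428
time_s: 36.1
eef_pos: [0.4255, 0.1436, 0.2604]
tool_rot: [0.081, -3.14, -0.001]
contact_force: [-0.5, -0.3, -0.1]
grip_width: 0.0429
top [452.41 253.86] 31 [[ 0.53   -0.2835  0.056 ]]
top expected px hub [[454.4 238.8]] knobtop at pi [[435.5 237.1]]
side [300.48 334.63] 12 [[ 0.5253 -0.287   0.056 ]]
side [306.39 334.74] 9 [[ 0.5392 -0.287   0.056 ]]
side expected px hub [[317.  328.2]] knobtop at pi [[316.7 299.3]]
[(209, 330, 3), (560, 460, 3)]
[0.42608766 0.14041324 0.26029019]
```

View pics/fin.png

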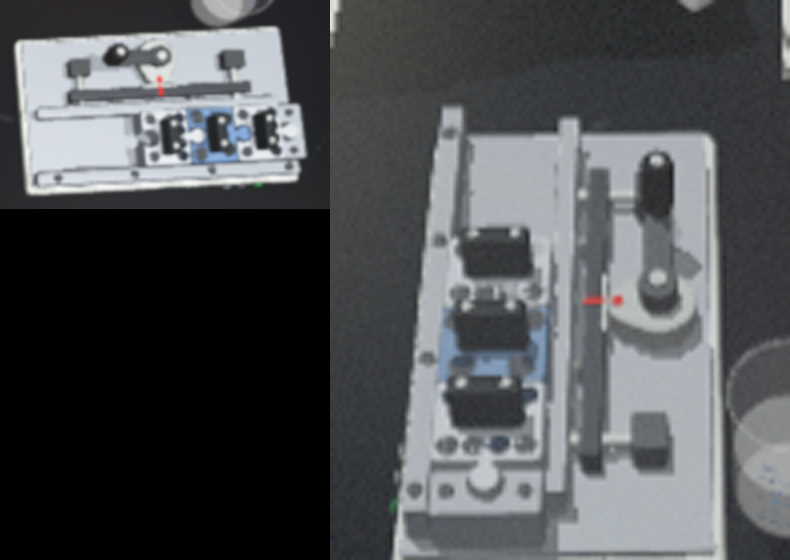

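```bash
python3 - <<'E'
from h import *
d=np.radians(182.5); x=np.array([np.cos(d),np.sin(d)]);y=np.array([-np.sin(d),np.cos(d)])
for n,B in (('side',((316.4,299.6),(316.4,328.9))),('top',((434.7,236.5),(453.4,239.3)))):
    t=load(n); g=cv2.cvtColor(t['image'],cv2.COLOR_RGB2GRAY).astype(float); P=[]
    for (u,v),z in zip(B,(.116,.078)):
        u,v=round(u),round(v); w=g[v-2:v+3,u-2:u+3]; w=np.clip(w-120,0,None); 
        vv,uu=np.mgrid[v-2:v+3,u-2:u+3]; p=[(uu*w).sum()/w.sum(),(vv*w).sum()/w.sum()]; P.append(px2w(t,[p],z)[0]); print(n,np.round(p,2),P[-1].round(4))
    v=(P[0]-P[1])[:2]; print('theta',np.arctan2(-v@x,v@y),np.hypot(*v))
E
```

```text
side [316.07 299.5 ] [ 0.5605 -0.2303  0.116 ]
side [316.49 328.82] [ 0.5633 -0.2862  0.078 ]
theta -3.135536819351664 0.05594206289396067
top [435.   236.16] [ 0.5643 -0.2283  0.116 ]
top [453.27 239.58] [ 0.5624 -0.2816  0.078 ]
theta 3.0629541956489725 0.05329633262179041
```

```bash
python3 - <<'E'
from h import *
for n,box in (('top',[(300,225,340,262),(395,172,442,208),(462,188,510,230)]),('side',[(310,232,345,268),(358,300,398,346)])):
    s=snap(n); a=cv2.imread('pics/%s0.png'%n).astype(int); d=np.abs(s['image'][:,:,::-1].astype(int)-a).max(2)
    print(n,[round(float((d[b:e,a_:c]>60).mean()),3) for a_,b,c,e in box])
print(arm.sign_off())
E
```

```text
top [0.222, 0.0, 0.0]
side [0.1, 0.0]
the job is handed in; nothing more can be done
None
```

```bash
python3 - <<'E'
from h import *
t=load('side'); a=cv2.imread('pics/side0.png').astype(int); b=t['image'][:,:,::-1].astype(int)
for n,i in (('before',a),('after',b)):
    m=i[232:268,310:345].min(2); v,u=np.where(m>110); print(n,u.min()+310,u.max()+310,v.min()+232,v.max()+232,len(u),m.max())
E
```

```text
before 313 338 238 262 416 232
after 313 338 238 261 357 218
```

The job is done and handed in at about 36 s of robot time; no verdict was reported.

**What I did:**
- I swung the crank from about 2.6 rad back to about 1.55, which drew the pusher right back.
- Three sample blocks were on the bench: two bright and one blue-grey. The orange and purple look-alikes were left alone.
- I fitted them from the end stop as bright, blue, bright, each key lowered into the socket before it.
- I then turned the crank to the cam's high point, let go and moved the arm away.

**Last checks:**
- **Row:** the final pictures show an unbroken row with level tops. The gripper height at each release was within 0.5 mm of seated on the deck.
- **Cam angle:** the gripper position gave 3.14 and the side camera 3.15. A rougher top-camera reading of hub and knob disagreed at 3.06. In the side view the red dot and red line agree to about 0.6 mm, so I trusted the first two.
- **Carton and beaker:** no change in the top view. In the side view I compared only the carton, also unchanged.
- **Timer:** the before/after comparison flagged changes in brightness. Its outline in the side view matches to within 1 pixel, so I put this down to the arm or its shadow, but I did not look at a picture to confirm.

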